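Close the test kiln and hold its spy-hole open

TASK

The little test kiln is loaded: put its lid on, lowering it rather than dropping it, square over the opening with its edges in line with the kiln's sides, and let go of it. Then take the upright handle of the spring-loaded spy-hole shutter, pull it along until the pointer stands at the scribed mark on the rail, and keep it there so that I can sight the cones: you finish while still holding the handle at the mark. Leave the kiln's load and everything else on the table where it is.

Things in the scene. Friction and masses are not known exactly. Their poses are not given: they have to be found in the camera images.
- kiln: Square steel test kiln, fixed, open on top. Outside 240 x 240 mm, brick walls 45 mm, chamber 150 x 150 x 125 mm deep, flat rim 190 mm above the table. Origin: centre of its underside, x, y along its sides. Its +y side has a 24 mm spy-hole 130 mm up, with shutter, rails and spring barrel within 29 mm of the jacket; its -y side a control box out to 190 mm from the axis, 170 mm high.
- kiln_rim (a point): Centre of the kiln's mouth at rim height (190 mm above the table), axes as the kiln's. The lid's underside lies here when it is on.
- lid: Loose lift-off kiln lid, a pale fibre slab 240 x 240 x 40 mm with a steel band, 0.6 to 0.9 kg, lying right side up on the table. Origin: centre of its underside; x and y along its sides, z up. It may go on in any of its four quarter turns. On top in the middle is a fixed wooden bar handle.
- lid_grip (a point): Middle of the lid's handle, 85 mm above the lid's underside (45 mm above its top), axes as the lid's. The handle is a round bar 17 mm thick, 124 mm long along the lid's x, on two thin posts at 52 mm either side of the middle; free space of 36 mm under the bar.
- shutter (a joint): Travel of the steel spy-hole shutter in m: 0 = shut (covers the hole), grows as it is pulled along the kiln's own -x direction; end stop at 0.060. At 0.040 the pointer stands at the mark and the hole is clear. A spring pulls it shut with about 3.6 N when shut and 6.8 N at the mark; let go, it snaps back.
- shutter_grip (a point): Point on the axis of the shutter's upright black handle, 190 mm above the table. The handle is round, 20 mm in diameter, from 135 to 210 mm above the table, 75 mm out from the kiln's jacket (kiln x = 0, y = 195 mm when shut) on an 8 mm rod at 130 mm height; it moves with the shutter. Nothing else within 55 mm of it is above 175 mm.
- shutter_pointer (a point): Tip of the thin steel pointer tab on the shutter, just in front of the upper guide rail, 170 mm above the table.
- shutter_mark (a point): The mark: a black line scribed across the upper guide rail, 40 mm along the kiln's -x from where the pointer stands when the shutter is shut. 164 mm above the table.
- cone_pack: Three slender witness cones standing on a clay pat 62 x 24 x 14 mm, 75 mm high in all, inside the kiln behind the spy-hole. Origin: centre of its underside. To be left alone.
- test_cup: Small bisque cup 52 mm across and 48 mm high inside the kiln. Origin: centre of its foot. To be left alone.
- post1: Square kiln post 36 x 36 x 90 mm, standing on the table between the kiln and the lid. Origin: centre of its foot. To be left alone.
- post2: Square kiln post 36 x 36 x 60 mm, standing on the table to the right of the kiln. Origin: centre of its foot. To be left alone.
- glaze_jar: White glaze jar 74 mm across, 95 mm high, beyond the kiln. Origin: centre of its foot. To be left alone.
- mug: Bisque mug 82 mm across, 92 mm high, beyond the kiln. Origin: centre of its foot. To be left alone.
- brush: Brush 210 mm long lying on the table on the right. To be left alone.

How it is judged:
By the outcome, as a careful person would: the job done as asked, in the order asked, and still so for the second after the job is handed in, while the arm keeps its last pose, push and grip.
It also fails if it takes over 61 s, if anything falls off the work surface, if the arm or the gripper's body presses on something with over 40 N, if the wrist force passes 120 N, or if a joint passes its speed limit or range.

ROBOT

A 6-joint arm with a two-finger parallel gripper is mounted at the origin on the work surface. World frame = base frame: x ahead of the robot, y to its left, z up, the work surface at z = 0. Lengths are in m, angles in rad, forces in N, time in s.
With the tool pointing down it reaches from about 0.275 to 0.825 m from the base axis. Payload 5.2 kg.
Tool frame: the origin (TCP) lies midway between the tips of the shut fingers; the grasp point (between the pads) lies 19 mm behind it; z points along the fingers, y is the line along which they close (so a half turn about z gives the same grasp; the last joint's range is limited). The gripper opens to 93 mm and grips with 3 to 60 N. Pads are 15 mm wide; open, the fingers measure 128 mm over their backs; the gripper's body (75 mm by 188 mm) begins 65 mm behind the grasp point.
Start: joints at [-1.462, 0.259, 1.535, -0, 1.348, -0.203], TCP at [0.169, -0.523, 0.196] pointing down, gripper open.
Joint ranges: [-3.14, 3.14], [-0.91, 2.08], [0.19, 2.58], [-1.22, 4.36], [0.22, 2.71], [-3.12, 3.12]. Speed limits (rad/s): [2.57, 2.57, 3.14, 3.14, 3.14, 3.14].

INTERFACE

Orientations are given as a rotation vector (axis times angle).
In Python, from rig import readout, vision, workorder gives the robot as it stands.
- The arm moves only by the shell command python3 -m inch 'ROWS' [FORCE]. ROWS is JSON, a list of rows, each a list of 7 numbers: the shift along the tool's x, y, z in units of 30 mm (1.0 is 30 mm), then the turn, a rotation vector about the tool's x, y, z in units of 6 degrees (1.0 is 6 degrees), then the opening, from 0 (shut) to 1 (fully open). In form: [[dx, dy, dz, rx, ry, rz, jaw], ...]. A call has 1 to 8 rows; each row shifts and turns the commanded pose from where the row before left it, along the tool's axes as they then stand; what a row does not reach is not made up. A row lasts 1/10 s, in which the tool goes at most 50 mm and 8.59 degrees, less where a joint would pass 70% of its speed; a pose out of reach is approached as far as the arm can. A call is refused whole if a number of a shift passes 1 or a number of a turn 1, either way. A call with a gripper value outside its range is refused whole. The fingers move at their own pace and stop on an object; FORCE is the grip in N (left out, the last holds). Time passes only in rows, so rows that do not move let the fingers close. It gives the time, the measured TCP pose, the force, the opening and the grip force at its end, in the units of the state.
- readout.sense(): the state, without advancing time (a new reading comes with each control period).
- vision.capture(name): name is "side" or "top"; returns the picture (420x560x3 uint8, red, green, blue); there is no depth.
- vision.camera_params(name): a dict with "vfov" (degrees; the focal length in pixels is half the picture's height over the tangent of half this angle, whatever the lens; pixels are square), "cx", "cy" (the principal point, pixels), "T" (4x4, takes a point from camera to world coordinates). Camera axes: x right, y down, z forward; pixel columns grow to the right and rows downward; lengths in m; the calibration is good to about 2 mm. A picture is of the moment at which its call begins. camera_params takes no time and is no camera call.
- workorder.sign_off(): hands the job in; it is judged then, once.
The state is a dict: "time_s": time; "joint_pos": joint angles; "joint_velocities": joint speeds; "joint_torque": joint torques, N m; "ee_pos": TCP position; "tool_rot": TCP orientation; "force": force on the tool from outside, world axes, zero at the start; "wrist_torque": the same for the moment, N m; "opening": finger opening in m; "grip_force": force on a finger pad.
Only numpy, scipy, OpenCV 4.12 (cv2) and the standard library are available. Lean on these libraries where they do the work, as an engineer would, in place of code of your own. Each camera call takes 0.05 s, during which the arm holds its last target. There are 200 camera calls.

## Working session

There is one attempt and no reset: what is moved stays moved. The work goes in short steps, Python scripts to look and compute and a shell command to move; the robot and the scene stay as the last step left them, time stands still between calls to the robot, and variables do not carry over. Pictures are saved under pics/ and viewed, at most 10 in all, crops included, and the job is handed in when it is done.

```bash
ls && mkdir -p pics && python3 - <<'E'
from rig import readout, vision
import cv2, numpy as np
for n in("side","top"):
    im=vision.capture(n); cv2.imwrite(f"pics/{n}0.png",im[:,:,::-1]); p=vision.camera_params(n); print(n,p["vfov"],p["cx"],p["cy"],np.round(p["T"],4).tolist(),[k for k in p if k not in("vfov","cx","cy","T")])
s=readout.sense();print(s["time_s"],s["ee_pos"],s["tool_rot"],s["force"],s["opening"])
E
```

```text
pics
side 53.035372876465445 281.2137035485215 213.10603858510478 [[0.9909, -0.1068, 0.0817, 0.4822], [-0.1336, -0.7152, 0.686, -0.9856], [-0.0148, -0.6907, -0.723, 1.0628], [0.0, 0.0, 0.0, 1.0]] []
top 42.502759231737514 283.3773940569831 205.87490529278642 [[0.0149, -0.9885, 0.1503, 0.3675], [-0.9998, -0.0128, 0.0147, -0.1227], [-0.0126, -0.1505, -0.9885, 1.5011], [0.0, 0.0, 0.0, 1.0]] []
0.1 [ 0.16870609 -0.52295596  0.19561669] [-3.10190233e+00 -4.87580197e-01 -1.41667691e-04] [ 0.85182608 -0.81800297 -0.99223226] 0.09311304591681752
```

View pics/top0.png

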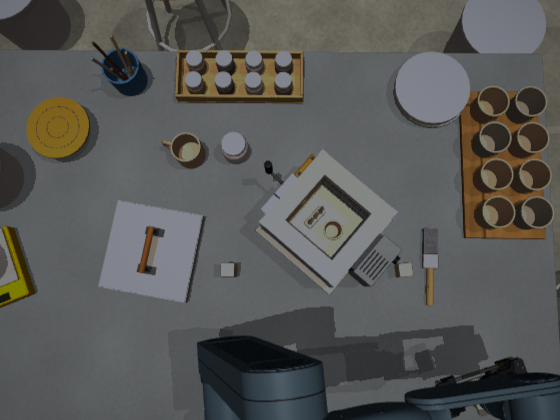

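View pics/side0.png

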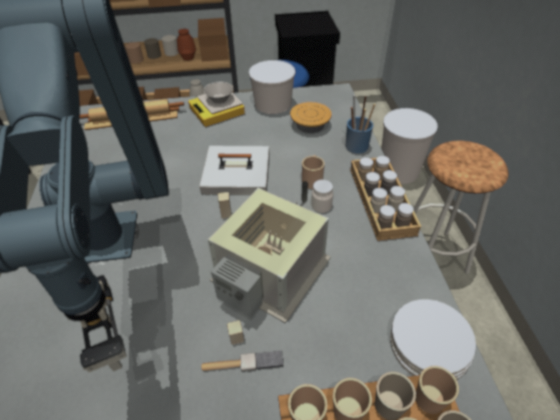

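The top view shows the lid at about (152,250), its bar handle from (150,228) to (145,270), the kiln mouth at about (328,212) and the shutter handle at (268,167). The kiln is turned about 40°, with the control box at (375,260). The side view confirms this: kiln at (270,240), lid at (236,167) and the handle hidden behind the kiln at about (305,190).

```bash
cat > h.py <<'E'
import numpy as np, cv2
from rig import vision
def cam(n):
    p=vision.camera_params(n); return 210/np.tan(np.radians(p["vfov"]/2)),p["cx"],p["cy"],np.array(p["T"])
def ray(n,uv):
    f,cx,cy,T=cam(n); d=T[:3,:3]@np.array([(uv[0]-cx)/f,(uv[1]-cy)/f,1]); return T[:3,3],d
def at(n,uv,z):
    o,d=ray(n,uv); return o+d*(z-o[2])/d[2]
def proj(n,P):
    f,cx,cy,T=cam(n); c=np.linalg.inv(T)@np.append(P,1); return np.array([f*c[0]/c[2]+cx,f*c[1]/c[2]+cy])
E
python3 - <<'E'
import cv2
im=cv2.imread("pics/top0.png")
cv2.imwrite("pics/c1.png",cv2.resize(im[140:310,95:410],None,fx=2.5,fy=2.5,interpolation=cv2.INTER_CUBIC))
im=cv2.imread("pics/side0.png")
cv2.imwrite("pics/c2.png",cv2.resize(im[135:325,190:345],None,fx=3.1,fy=3.1,interpolation=cv2.INTER_CUBIC))
E
```

```text
(no output)
```

View pics/c1.png

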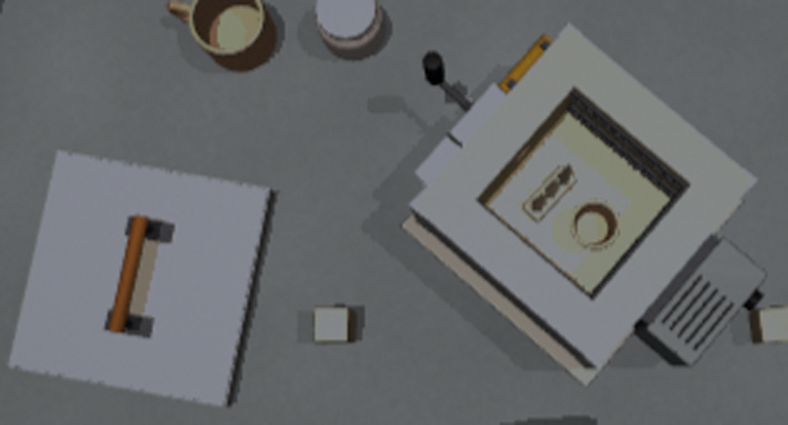

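View pics/c2.png

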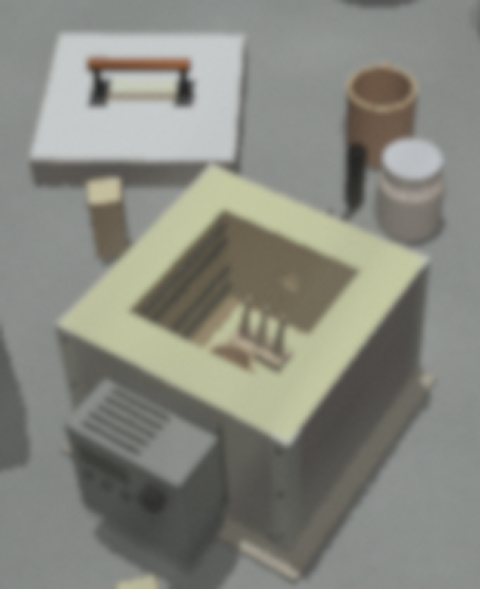

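```bash
cat > m.py <<'E'
from h import *
ct=lambda x,y:(95+(x+.5)/2.5-.5,140+(y+.5)/2.5-.5)
cs=lambda x,y:(190+(x+.5)/3.1-.5,135+(y+.5)/3.1-.5)
def quad(lbl,n,c,pts,z):
    P=np.array([at(n,c(*p),z)[:2] for p in pts]); e=np.roll(P,-1,0)-P
    a=np.degrees(np.arctan2(e[:,1],e[:,0])); print(lbl,n,"c",P.mean(0).round(4),"len",np.linalg.norm(e,axis=1).round(4),"ang",a.round(1),"diagc",((P[0]+P[2])/2).round(4),((P[1]+P[3])/2).round(4))
quad("rim","top",ct,[(570,23),(756,182),(592,366),(412,205)],.19)
quad("chamber","top",ct,[(573,90),(688,186),(592,297),(480,200)],.19)
quad("rim","side",cs,[(212,166),(428,262),(289,442),(58,325)],.19)
quad("cham","side",cs,[(226,211),(357,270),(290,0),(134,310)],.19)
quad("lid","top",ct,[(58,151),(272,188),(230,405),(10,366)],.04)
quad("lid","side",cs,[(58,33),(245,37),(240,162),(33,158)],.04)
for n,c,p,q in(("top",ct,(137,217),(117,330)),("side",cs,(88,63),(190,66))):
    A,B=at(n,c(*p),.088),at(n,c(*q),.088); d=B-A; print("bar",n,(A+B)[:2]/2,np.linalg.norm(d),np.degrees(np.arctan2(d[1],d[0])))
print("shut top",at("top",ct(432,58),.21)); print("shut side",at("side",cs(356,146),.21))
E
python3 m.py
```

```text
rim top c [ 0.5417 -0.2119] len [0.2411 0.2411 0.2335 0.2405] ang [-130.9  138.4   49.   -39.7] diagc [ 0.5428 -0.2103] [ 0.5406 -0.2134]
chamber top c [ 0.5414 -0.2127] len [0.1471 0.1441 0.1438 0.1432] ang [-130.   139.5   49.7  -39.2] diagc [ 0.5418 -0.2119] [ 0.5411 -0.2134]
rim side c [ 0.54   -0.2119] len [0.2408 0.2341 0.238  0.2389] ang [ -40.7 -130.6  140.4   50.1] diagc [ 0.5402 -0.2106] [ 0.5398 -0.2133]
cham side c [ 0.5629 -0.0774] len [0.1439 0.4173 0.4791 0.1453] ang [ -40.3   90.5 -114.6   50. ] diagc [0.5853 0.0547] [ 0.5404 -0.2096]
lid top c [0.4636 0.2544] len [0.2406 0.2372 0.2418 0.2377] ang [-99.1 171.2  81.   -9.1] diagc [0.4637 0.2541] [0.4635 0.2547]
lid side c [0.4627 0.2592] len [0.2414 0.2349 0.241  0.2373] ang [-10.8 -97.9 169.8  82.2] diagc [0.4627 0.2598] [0.4627 0.2586]
bar top [0.46339069 0.25835707] 0.11965383674524707 172.93226518398885
bar side [0.46083543 0.25693646] 0.1226310841616314 -11.407315638159497
shut top [ 0.66983704 -0.06299922  0.21      ]
shut side [ 0.66548399 -0.05718947  0.21      ]
```

```bash
python3 -m inch '[[0,0,-1,0,0,0,1],[0.8,-0.9,-1,0,0,0,1],[0.8,-1,-1,0,0,0,1],[0.8,-1,-0.5,0,0,0,1],[0.8,-1,0,0,0,0,1],[0.8,-1,0,0,0,0,1],[0.8,-1,0,0,0,0,1],[0.8,-1,0,0,0,0,1]]' && python3 -m inch '[[0.8,-1,0,0,0,0,1],[0.8,-1,0,0,0,0,1],[0.8,-1,0,0,0,0,1],[0.8,-1,0,0,0,0,1],[0.8,-1,0,0,0,0,1],[0.8,-1,0,0,0,0,1],[0.8,-1,0,0,0,0,1],[0.8,-1,0,0,0,0,1]]' && python3 -m inch '[[0.8,-1,0,0,0,0,1],[0.8,-1,0,0,0,0,1],[0.8,-1,0,0,0,0,1],[0.8,-1,0,0,0,0,1],[0.8,-1,0,0,0,0,1],[0.8,-0.8,0,0,0,0,1],[0.2,0,0,0,0,0.5,1],[0,0,0,0,0,1,1]]' && python3 -m inch '[[0,0,0,0,0,1,1],[0,0,0,0,0,1,1],[0,0,0,0,0,1,1],[0,0,0,0,0,0,1],[0,0,0,0,0,0,1]]'
```

```text
time_s: 0.9
ee_pos: [0.2653, -0.2732, 0.3011]
tool_rot: [-3.103, -0.487, -0.0]
force: [1.0, -0.7, 0.4]
opening: 0.0931
grip_force: 0.0
time_s: 1.7
ee_pos: [0.3743, 0.0141, 0.3012]
tool_rot: [3.103, 0.488, 0.0]
force: [0.7, -0.7, 1.4]
opening: 0.0927
grip_force: 0.0
time_s: 2.5
ee_pos: [0.4639, 0.2252, 0.3002]
tool_rot: [3.132, 0.242, -0.003]
force: [-0.4, 0.8, 0.5]
opening: 0.0931
grip_force: 0.0
time_s: 3.0
ee_pos: [0.4635, 0.224, 0.3011]
tool_rot: [3.132, -0.246, -0.001]
force: [0.4, -0.3, -0.4]
opening: 0.0928
grip_force: 0.0
```

```bash
python3 -m inch '[[-0.1,-0.5,0.5,0,0,0,1],[-0.1,-0.6,1,0,0,0,1],[0,0,1,0,0,0,1],[0,0,1,0,0,0,1],[0,0,1,0,0,0,1],[0,0,1,0,0,0,1],[0,0,1,0,0,0,1],[0,0,0.8,0,0,0,1]]' && python3 -m inch '[[0,0,0.5,0,0,0,1],[0,0,0,0,0,0,1],[0,0,0,0,0,0,1]]' && python3 - <<'E'
from rig import vision
import cv2,numpy as np
a=vision.capture("side")[110:210,180:300,::-1]; b=vision.capture("top")[190:310,90:215,::-1]
r=lambda i:cv2.resize(i,(390,330),interpolation=cv2.INTER_CUBIC)
cv2.imwrite("pics/g1.png",np.hstack([r(a),r(b)]))
E
```

```text
time_s: 3.8
ee_pos: [0.4622, 0.2573, 0.0806]
tool_rot: [3.131, -0.246, -0.002]
force: [-0.2, -0.1, 0.6]
opening: 0.093
grip_force: 0.0
time_s: 4.1
ee_pos: [0.4631, 0.2576, 0.0676]
tool_rot: [3.132, -0.248, -0.0]
force: [0.2, 0.2, 0.7]
opening: 0.0932
grip_force: 0.0
```

View pics/g1.png

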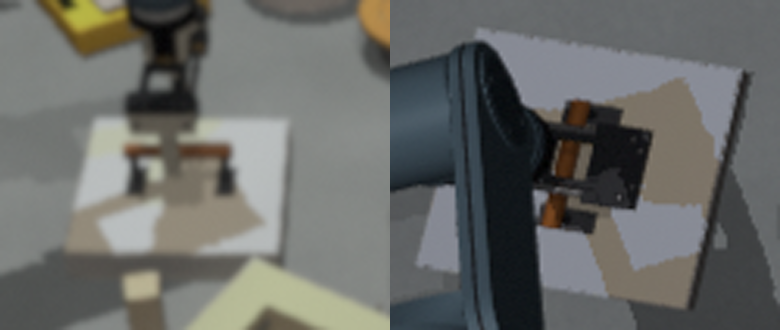

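The fingers straddle the bar near its middle: in the side panel the finger is at (178,160) and the bar runs from (125,152) to (230,152). I'll close the gripper and lift.

```bash
python3 -m inch '[[0,0,0,0,0,0,0.5],[0,0,0,0,0,0,0.3],[0,0,0,0,0,0,0.1],[0,0,0,0,0,0,0],[0,0,0,0,0,0,0],[0,0,0,0,0,0,0],[0,0,0,0,0,0,0]]' 50 && python3 -m inch '[[0,0,-0.2,0,0,0,0],[0,0,-0.5,0,0,0,0],[0,0,-0.7,0,0,0,0],[0,0,-1,0,0,0,0],[0,0,-1,0,0,0,0],[0,0,-1,0,0,0,0],[0,0,-1,0,0,0,0],[0,0,-1,0,0,0,0]]' && python3 -m inch '[[0,0,-1,0,0,0,0],[0,0,-1,0,0,0,0],[0,0,-0.6,0,0,0,0],[0,0,-0.3,0,0,0,0],[0,0,0,0,0,0,0],[0,0,0,0,0,0,0]]'
```

```text
time_s: 4.9
ee_pos: [0.4629, 0.2576, 0.0673]
tool_rot: [3.132, -0.25, -0.0]
force: [-0.3, 0.1, -0.2]
opening: 0.0416
grip_force: 0.0
time_s: 5.7
ee_pos: [0.4628, 0.2575, 0.2612]
tool_rot: [-3.131, 0.25, -0.001]
force: [1.2, 0.4, 0.4]
opening: 0.0005
grip_force: 0.0
time_s: 6.3
ee_pos: [0.4626, 0.2574, 0.3454]
tool_rot: [3.131, -0.25, -0.002]
force: [-0.4, 0.2, 0.3]
opening: 0.0002
grip_force: 0.0
```

The fingers needed about 1.3 s to close and I lifted too soon, so they closed above the bar without touching the lid. I'll reopen, go back down and wait longer.

```bash
python3 -m inch '[[0,0,0,0,0,0,0.7],[0,0,0.3,0,0,0,0.7],[0,0,0.6,0,0,0,0.7],[0,0,0.9,0,0,0,0.7],[0,0,0.9,0,0,0,0.7],[0,0,0.9,0,0,0,0.7],[0,0,0.4,0,0,0,0.7],[0,0,0,0,0,0,0.7]]' 50 && python3 -m inch '[[0,0,0.5,0,0,0,0.7],[0,0,1,0,0,0,0.7],[0,0,1,0,0,0,0.7],[0,0,1,0,0,0,0.7],[0,0,1,0,0,0,0.7],[0,0,0.6,0,0,0,0.7],[0,0,0.2,0,0,0,0.7],[0,0,0,0,0,0,0.4]]' && python3 -m inch '[[0,0,0,0,0,0,0],[0,0,0,0,0,0,0],[0,0,0,0,0,0,0],[0,0,0,0,0,0,0],[0,0,0,0,0,0,0],[0,0,0,0,0,0,0],[0,0,0,0,0,0,0],[0,0,0,0,0,0,0]]' 50
```

```text
time_s: 7.1
ee_pos: [0.4615, 0.2571, 0.2239]
tool_rot: [3.13, -0.25, -0.007]
force: [0.9, 0.9, 0.8]
opening: 0.0598
grip_force: 0.0
time_s: 7.9
ee_pos: [0.4634, 0.2577, 0.0677]
tool_rot: [-3.132, 0.25, -0.0]
force: [-0.2, -0.3, 0.1]
opening: 0.0603
grip_force: 0.0
time_s: 8.7
ee_pos: [0.464, 0.258, 0.0707]
tool_rot: [-3.131, 0.25, -0.005]
force: [-5.6, -1.6, 27.6]
opening: 0.0021
grip_force: 16.0
```

```bash
python3 - <<'E'
from rig import vision,readout
import cv2,numpy as np
a=vision.capture("side")[110:210,180:300,::-1]; b=vision.capture("top")[190:310,90:215,::-1]
r=lambda i:cv2.resize(i,(390,330),interpolation=cv2.INTER_CUBIC)
cv2.imwrite("pics/g2.png",np.hstack([r(a),r(b)]))
s=readout.sense();print({k:np.round(s[k],4) for k in("ee_pos","force","wrist_torque","opening","grip_force")})
E
```

```text
{'ee_pos': array([0.4642, 0.258 , 0.071 ]), 'force': array([-6.217 , -1.4488, 26.0416]), 'wrist_torque': array([-0.263 ,  1.095 , -0.0269]), 'opening': np.float64(0.0009), 'grip_force': np.float64(13.9416)}
```

View pics/g2.png

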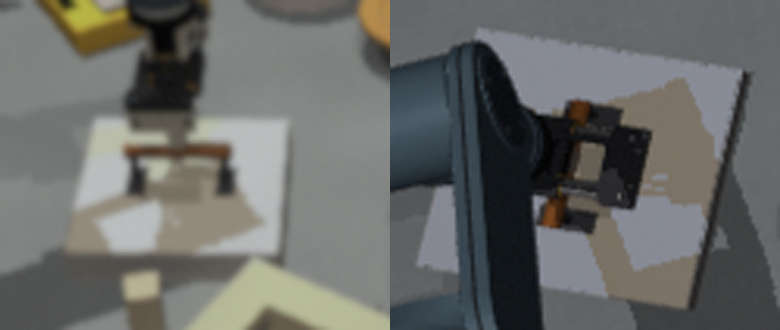

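The side panel now shows the whole bar in front with the fingertips at its top edge, around (178,150). The fingers read shut, so they aren't holding the bar. I'll overlay the reported TCP geometry to see where they really are.

```bash
python3 - <<'E'
from h import *
from rig import readout
from scipy.spatial.transform import Rotation as R
s=readout.sense(); p=np.array(s["ee_pos"]); M=R.from_rotvec(s["tool_rot"]).as_matrix()
out=[]
for n,(u,v) in(("side",(200,105)),("top",(120,205))):
    im=vision.capture(n)[v:v+90,u:u+90,::-1]; im=cv2.resize(im,None,fx=4.4,fy=4.4,interpolation=cv2.INTER_CUBIC)
    def dot(P,c):
        q=(proj(n,P)-[u,v]+.5)*4.4; cv2.circle(im,tuple(int(x) for x in q),3,c,-1)
    dot(p,(0,0,255)); dot(p-.019*M[:,2],(0,255,0)); dot(p-.084*M[:,2],(255,255,0))
    for k in(-.062,.062): dot(np.array([.4630,.257,.085])+k*M[:,0],(255,0,255))
    for k in(-.046,.046): dot(p-.084*M[:,2]+k*M[:,1],(0,255,255))
    out.append(im)
cv2.imwrite("pics/g3.png",np.hstack(out))
print({k:np.round(s[k],4) for k in("ee_pos","force","joint_pos","opening","grip_force")},M.round(3).tolist())
E
```

```text
{'ee_pos': array([0.4642, 0.258 , 0.071 ]), 'force': array([-6.217 , -1.4488, 26.0416]), 'joint_pos': array([ 2.9730e-01,  3.4180e-01,  1.7524e+00, -3.0000e-04,  1.0435e+00,
        2.0273e+00]), 'opening': np.float64(0.0009), 'grip_force': np.float64(13.9416)} [[0.987, -0.158, 0.004], [-0.158, -0.987, 0.001], [0.004, -0.002, -1.0]]
```

View pics/g3.png

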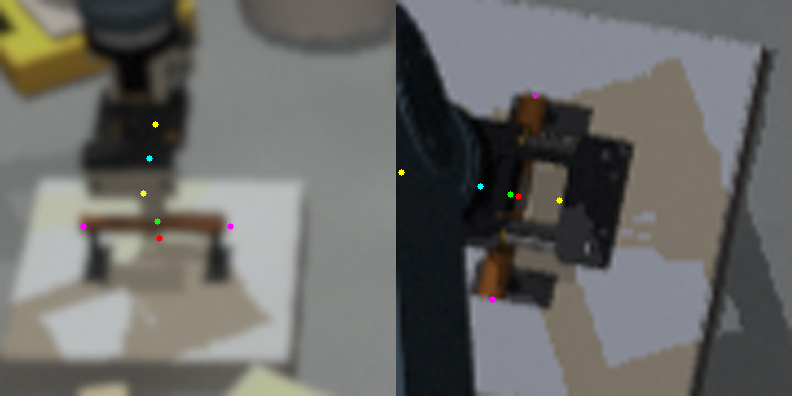

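```bash
python3 - <<'E'
from h import *
from scipy.spatial.transform import Rotation as R
p=np.array([.1687,-.52296,.1956]); M=R.from_rotvec([-3.1019,-.48758,0]).as_matrix()
out=[]
for n,(u,v) in(("side",(50,265)),("top",(415,335))):
    im=cv2.imread(f"pics/{n}0.png")[v:v+110,u:u+110] if n=="side" else cv2.imread(f"pics/{n}0.png")[310:420,450:560]
    if n=="top": u,v=450,310
    im=cv2.convertScaleAbs(cv2.resize(im,None,fx=3.6,fy=3.6,interpolation=cv2.INTER_CUBIC),alpha=1.7,beta=15)
    def dot(P,c):
        q=(proj(n,P)-[u,v]+.5)*3.6; cv2.circle(im,tuple(int(x) for x in q),3,c,-1)
    dot(p,(0,0,255)); dot(p-.084*M[:,2],(255,255,0))
    for k in(-.0465,.0465): dot(p+k*M[:,1],(0,255,0))
    for k in(-.094,.094): dot(p-.084*M[:,2]+k*M[:,1],(0,255,255))
    out.append(im)
cv2.imwrite("pics/g4.png",np.hstack(out))
E
```

```text
(no output)
```

View pics/g4.png

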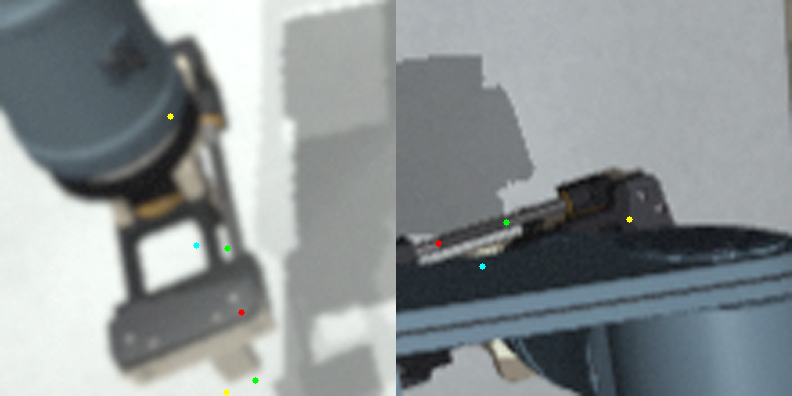

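The open fingertip at the start appears close to its projected place, at about (255,372) against (255,380). But the closing ran at full speed and left a 27 N upward force, which suggests the tips are resting on top of the bar. I'll test that with a small lift.

```bash
python3 -m inch '[[0,0,-0.1,0,0,0,0],[0,0,0,0,0,0,0]]' && python3 -m inch '[[0,0,-0.1,0,0,0,0],[0,0,0,0,0,0,0]]' && python3 -m inch '[[0,0,-0.2,0,0,0,0],[0,0,0,0,0,0,0]]'
```

```text
time_s: 9.1
ee_pos: [0.4637, 0.2578, 0.0713]
tool_rot: [-3.131, 0.25, -0.003]
force: [-1.3, -0.3, 10.4]
opening: 0.0006
grip_force: 5.6
time_s: 9.3
ee_pos: [0.4629, 0.2575, 0.0732]
tool_rot: [3.131, -0.25, -0.0]
force: [-0.0, 0.3, 0.2]
opening: 0.0003
grip_force: 0.0
time_s: 9.5
ee_pos: [0.4633, 0.2576, 0.0797]
tool_rot: [-3.131, 0.25, -0.001]
force: [1.0, 0.1, 0.3]
opening: 0.0003
grip_force: 0.0
```

The tips do rest on the bar top when the TCP reads 0.071, so they sit about 22 mm higher than reported. I'll go 22 mm lower in reported z for the grasp, and rely on contact for the placement height.

```bash
python3 -m inch '[[0,0,-0.1,0,0,0,0.6],[0,0,0,0,0,0,0.6],[0,0,0,0,0,0,0.6],[0,0,0,0,0,0,0.6],[0,0,0,0,0,0,0.6],[0,0,0,0,0,0,0.6],[0,0,0,0,0,0,0.6],[0,0,0,0,0,0,0.6]]' 50 && python3 -m inch '[[0,0,0.3,0,0,0,0.6],[0,0,0.3,0,0,0,0.6],[0,0,0.3,0,0,0,0.6],[0,0,0.3,0,0,0,0.6],[0,0,0,0,0,0,0.6],[0,0,0,0,0,0,0.6]]' && python3 -m inch '[[0,0,0,0,0,0,0],[0,0,0,0,0,0,0],[0,0,0,0,0,0,0],[0,0,0,0,0,0,0],[0,0,0,0,0,0,0],[0,0,0,0,0,0,0],[0,0,0,0,0,0,0],[0,0,0,0,0,0,0]]' 50
```

```text
time_s: 10.3
ee_pos: [0.463, 0.2576, 0.0823]
tool_rot: [-3.132, 0.25, 0.0]
force: [0.0, -1.2, 0.1]
opening: 0.0549
grip_force: 0.0
time_s: 10.9
ee_pos: [0.4627, 0.2575, 0.0459]
tool_rot: [3.131, -0.25, -0.001]
force: [0.2, 0.1, 0.8]
opening: 0.0555
grip_force: 0.0
time_s: 11.7
ee_pos: [0.4631, 0.2577, 0.0465]
tool_rot: [-3.131, 0.25, -0.0]
force: [-0.3, 1.2, 1.1]
opening: 0.0156
grip_force: 50.0
```

```bash
python3 -m inch '[[0,0,-0.1,0,0,0,0],[0,0,-0.3,0,0,0,0],[0,0,-0.6,0,0,0,0],[0,0,-0.9,0,0,0,0],[0,0,-1,0,0,0,0],[0,0,-1,0,0,0,0],[0,0,-1,0,0,0,0],[0,0,-1,0,0,0,0]]' && python3 -m inch '[[0,0,-1,0,0,0,0],[0,0,-0.8,0,0,0,0],[0,0,-0.5,0,0,0,0],[0,0,-0.2,0,0,0,0],[0,0,0,0,0,0,0],[0,0,0,0,0,0,0]]'
```

```text
time_s: 12.5
ee_pos: [0.4618, 0.2571, 0.224]
tool_rot: [3.131, -0.25, -0.004]
force: [-0.1, 0.5, -9.2]
opening: 0.0162
grip_force: 50.0
time_s: 13.1
ee_pos: [0.4621, 0.2573, 0.297]
tool_rot: [3.131, -0.25, -0.004]
force: [0.7, 0.2, -9.2]
opening: 0.0158
grip_force: 50.0
```

```bash
python3 -m inch '[[0.07,0.2,0,0,0,0,0],[0.17,0.5,0,0,0,0,0],[0.27,0.8,0,0,0,0,0],[0.31,0.9,0,0,0,0,0],[0.3,0.9,0,0,0,0,0],[0.31,0.9,0,0,0,0,0],[0.3,0.9,0,0,0,0,0],[0.31,0.9,0,0,0,0,0]]' && python3 -m inch '[[0.3,0.9,0,0,0,0,0],[0.31,0.9,0,0,0,0,0],[0.3,0.9,0,0,0,0,0],[0.31,0.9,0,0,0,0,0],[0.3,0.9,0,0,0,0,0],[0.31,0.9,0,0,0,0,0],[0.3,0.9,0,0,0,0,0],[0.31,0.9,0,0,0,0,0]]' && python3 -m inch '[[0.3,0.9,0,0,0,0,0],[0.17,0.5,0,0,0,0,0],[0.1,0.3,0,0,0,0,0],[0.03,0.1,0,0,0,-0.2,0],[0,0,0,0,0,-0.6,0],[0,0,0,0,0,-1,0],[0,0,0,0,0,-1,0],[0,0,0,0,0,-1,0]]' && python3 -m inch '[[0,0,0,0,0,-1,0],[0,0,0,0,0,-1,0],[0,0,0,0,0,-1,0],[0,0,0,0,0,-1,0],[0,0,0,0,0,-1,0],[0,0,0,0,0,-0.7,0],[0,0,0,0,0,-0.3,0],[0,0,0,0,0,0,0]]'
```

```text
time_s: 13.9
ee_pos: [0.4943, 0.0686, 0.2974]
tool_rot: [3.131, -0.25, -0.003]
force: [0.9, 0.4, -9.0]
opening: 0.0158
grip_force: 50.0
time_s: 14.7
ee_pos: [0.5321, -0.1562, 0.2972]
tool_rot: [-3.131, 0.251, 0.003]
force: [-1.0, -0.2, -7.7]
opening: 0.0162
grip_force: 50.0
time_s: 15.5
ee_pos: [0.5419, -0.2093, 0.2985]
tool_rot: [-3.117, -0.384, -0.0]
force: [0.5, 0.2, -8.1]
opening: 0.0157
grip_force: 50.0
time_s: 16.3
ee_pos: [0.5419, -0.2094, 0.2985]
tool_rot: [-2.849, -1.323, -0.0]
force: [0.7, 0.0, -9.0]
opening: 0.0159
grip_force: 50.0
```

```bash
python3 -m inch '[[-0.05,0.03,0.2,0,0,0,0],[-0.04,0,0.4,0,0,0,0],[0,0,0.4,0,0,0,0],[0,0,0.25,0,0,0,0],[0,0,0.1,0,0,0,0],[0,0,0,0,0,0,0],[0,0,0,0,0,0,0]]' && python3 - <<'E'
from rig import vision
import cv2,numpy as np
a=vision.capture("side")[:,:,::-1]; b=vision.capture("top")[:,:,::-1]
cv2.imwrite("pics/side5.png",a); cv2.imwrite("pics/top5.png",b)
r=lambda i:cv2.resize(i,(400,480),interpolation=cv2.INTER_CUBIC)
cv2.imwrite("pics/p5.png",np.hstack([r(a[150:330,195:345]),r(b[130:310,255:405])]))
E
```

```text
time_s: 17.0
ee_pos: [0.5411, -0.2137, 0.2582]
tool_rot: [2.851, 1.319, 0.001]
force: [-0.0, -0.3, -8.1]
opening: 0.0157
grip_force: 50.0
```

View pics/p5.png

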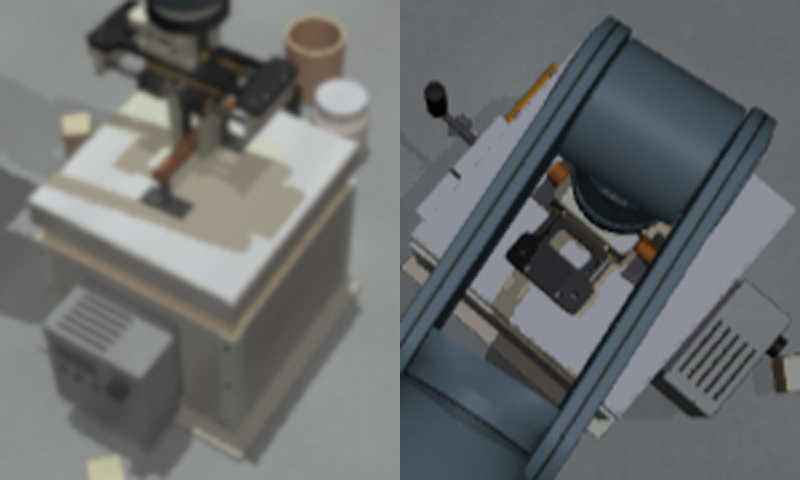

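Side panel: lid top corners are at about (30,200), (235,305) and (357,145), just above the rim and nearly in line with it. In the top panel the right corner is at (795,208). I'll refine the edges sub-pixel in the side view, lid now against the bare rim earlier.

```bash
cat > e.py <<'E'
from h import *
def edge(im,a,b,w=4,sgn=0):
    a,b=np.array(a,float),np.array(b,float); t=(b-a)/np.linalg.norm(b-a); nn=np.array([-t[1],t[0]])
    s=np.linspace(.1,.9,40); k=np.arange(-w,w+.01,.25); g=cv2.GaussianBlur(im,(0,0),.7).astype(np.float32).sum(2)
    pts=[]
    for q in s:
        P=a+(b-a)*q+k[:,None]*nn; v=cv2.remap(g,P[:,0].astype(np.float32)[None],P[:,1].astype(np.float32)[None],cv2.INTER_LINEAR)[0]
        d=np.gradient(v)*(sgn or 1); d=np.abs(d) if not sgn else d; pts.append(P[d.argmax()])
    l=cv2.fitLine(np.array(pts,np.float32),cv2.DIST_HUBER,0,.01,.01).ravel(); return l
def cross(l,m):
    A=np.array([[l[0],-m[0]],[l[1],-m[1]]]); t=np.linalg.solve(A,[m[2]-l[2],m[3]-l[3]]); return l[2:]+t[0]*l[:2]
def chain(n,im,pts,z,closed):
    pts=np.array(pts,float); N=len(pts)
    L=[edge(im,pts[i],pts[(i+1)%N]) for i in range(N if closed else N-1)]
    C=[cross(L[i],L[(i+1)%len(L)]) for i in range(len(L) if closed else len(L)-1)]
    ang=[]
    for i,l in enumerate(L):
        A,B=at(n,l[2:]-20*l[:2],z),at(n,l[2:]+20*l[:2],z); d=B-A; ang.append(np.degrees(np.arctan2(d[1],d[0]))%90)
    W=np.array([at(n,c,z)[:2] for c in C]); return W,np.round(ang,2),np.round(C,1)
E
python3 - <<'E'
from e import *
cs=lambda x,y:(190+(x+.5)/3.1-.5,135+(y+.5)/3.1-.5); ct=lambda x,y:(95+(x+.5)/2.5-.5,140+(y+.5)/2.5-.5)
c5=lambda x,y:(195+(x+.5)/2.667-.5,150+(y+.5)/2.667-.5); t5=lambda x,y:(255+(x-400+.5)/2.667-.5,130+(y+.5)/2.667-.5)
I=lambda f:cv2.imread(f"pics/{f}.png")
W,a,C=chain("side",I("side0"),[cs(*p) for p in[(58,325),(212,166),(428,262),(289,442)]],.19,True);print("rim side",W.mean(0).round(4),W.round(4).tolist(),a,C.tolist())
W,a,C=chain("top",I("top0"),[ct(*p) for p in[(570,23),(756,182),(592,366),(412,205)]],.19,True);print("rim top",W.mean(0).round(4),W.round(4).tolist(),a,C.tolist())
W,a,C=chain("top",I("top0"),[ct(*p) for p in[(58,151),(272,188),(230,405),(10,366)]],.04,True);print("lid0 top",W.mean(0).round(4),a)
W,a,C=chain("side",I("side0"),[cs(*p) for p in[(58,33),(245,37),(240,162),(33,158)]],.04,True);print("lid0 side",W.mean(0).round(4),a)
for z in(.248,.252):
  W,a,C=chain("side",I("side5"),[c5(*p) for p in[(30,200),(235,305),(357,145)]],z,False);print("lid side front corner",W.round(4),a,C.tolist())
  for p in[(30,200),(235,305),(357,145)]: print(at("side",c5(*p),z)[:2].round(4))
  print("top right corner",at("top",t5(795,208),z)[:2].round(4))
E
```

```text
rim side [ 0.5395 -0.2099] [[0.5234, -0.04], [0.7102, -0.1943], [0.554, -0.3802], [0.3703, -0.2249]] [50.37 50.44 49.95 49.8 ] [[257.3999938964844, 187.60000610351562], [328.20001220703125, 217.60000610351562], [282.5, 278.0], [207.8000030517578, 239.1999969482422]]
rim top [ 0.5418 -0.2129] [[0.5561, -0.3827], [0.3727, -0.2271], [0.5268, -0.0437], [0.7115, -0.1979]] [49.94 49.68 49.97 50.16] [[397.6000061035156, 211.6999969482422], [333.79998779296875, 286.6000061035156], [258.79998779296875, 221.8000030517578], [322.20001220703125, 149.0]]
lid0 top [0.4634 0.2575] [80.59 80.88 80.6  80.63]
lid0 side [0.4597 0.2606] [81.03 80.83 81.38 80.94]
lid side front corner [[ 0.5535 -0.3793]] [49.56 49.58] [[281.8999938964844, 263.70001220703125]]
[ 0.3737 -0.2248]
[ 0.5555 -0.3805]
[ 0.7066 -0.1976]
top right corner [ 0.5575 -0.3835]
lid side front corner [[ 0.5532 -0.3823]] [49.56 49.58] [[281.8999938964844, 263.70001220703125]]
[ 0.3742 -0.2285]
[ 0.5551 -0.3835]
[ 0.7055 -0.2015]
top right corner [ 0.5569 -0.3827]
```

```bash
python3 -m inch '[[0.02,0,0.1,0,0,-0.07,0],[0,0,0.15,0,0,0,0],[0,0,0.15,0,0,0,0],[0,0,0.1,0,0,0,0],[0,0,0.05,0,0,0,0],[0,0,0,0,0,0,0]]' && python3 -m inch '[[0,0,0.05,0,0,0,0],[0,0,0.05,0,0,0,0],[0,0,0,0,0,0,0],[0,0,0,0,0,0,0]]' && python3 -m inch '[[0,0,0.03,0,0,0,0],[0,0,0.03,0,0,0,0],[0,0,0,0,0,0,0]]'
```

```text
time_s: 17.7
ee_pos: [0.5412, -0.213, 0.2409]
tool_rot: [-2.846, -1.329, 0.001]
force: [0.8, 1.1, -8.7]
opening: 0.0159
grip_force: 50.0
time_s: 18.1
ee_pos: [0.5413, -0.2131, 0.2384]
tool_rot: [2.846, 1.33, 0.0]
force: [0.2, 0.7, -9.4]
opening: 0.016
grip_force: 50.0
time_s: 18.4
ee_pos: [0.5413, -0.2131, 0.2365]
tool_rot: [2.846, 1.33, 0.0]
force: [-0.6, 0.3, -8.9]
opening: 0.0157
grip_force: 50.0
```

```bash
python3 -m inch '[[0,0,0.03,0,0,0,0],[0,0,0.02,0,0,0,0],[0,0,0,0,0,0,0]]' && python3 -m inch '[[0,0,0.03,0,0,0,0],[0,0,0,0,0,0,0]]'
```

```text
time_s: 18.7
ee_pos: [0.5414, -0.2132, 0.2365]
tool_rot: [2.845, 1.329, 0.001]
force: [-3.6, 1.2, 2.8]
opening: 0.0153
grip_force: 50.0
time_s: 18.9
ee_pos: [0.5414, -0.2132, 0.2364]
tool_rot: [2.844, 1.329, 0.002]
force: [-5.8, 3.9, 8.0]
opening: 0.0156
grip_force: 50.0
```

```bash
python3 -m inch '[[0,0,-0.04,0,0,0,0],[0,0,0,0,0,0,0]]' && python3 -m inch '[[0,0,0,0,0,0,0.3],[0,0,0,0,0,0,0.6],[0,0,0,0,0,0,0.6],[0,0,0,0,0,0,0.6],[0,0,0,0,0,0,0.6],[0,0,0,0,0,0,0.6],[0,0,0,0,0,0,0.6]]' && python3 -m inch '[[0,0,-0.2,0,0,0,0.6],[0,0,-0.5,0,0,0,0.6],[0,0,-0.8,0,0,0,0.6],[0,0,-1,0,0,0,0.6],[0,0,-0.8,0,0,0,0.6],[0,0,-0.3,0,0,0,0.6],[0,0,0,0,0,0,0.6],[0,0,0,0,0,0,0.6]]'
```

```text
time_s: 19.1
ee_pos: [0.5414, -0.2132, 0.2365]
tool_rot: [2.845, 1.329, 0.001]
force: [-4.8, 1.9, 6.0]
opening: 0.0155
grip_force: 50.0
time_s: 19.8
ee_pos: [0.5414, -0.2131, 0.2353]
tool_rot: [2.846, 1.33, 0.0]
force: [-0.0, 0.2, 0.6]
opening: 0.0555
grip_force: 0.0
time_s: 20.6
ee_pos: [0.541, -0.2129, 0.3422]
tool_rot: [-2.845, -1.329, 0.001]
force: [0.3, 0.4, 0.4]
opening: 0.0557
grip_force: 0.0
```

```bash
python3 -m inch '[[0.4,0,0,0,0,0,0.8],[0.9,0,0,0,0,0,0.8],[1,0,0,0,0,0,0.8],[1,0,0,0,0,0,0.8],[1,0,0,0,0,0,0.8],[1,0,0,0,0,0,0.8],[0.8,0,0,0,0,0,0.8],[0.4,0,0,0,0,0,0.8]]' && python3 -m inch '[[0,0,0.5,0,0,0,0.8],[0,0,0.8,0,0,0,0.8],[0,0,0.8,0,0,0,0.8],[0,0,0.5,0,0,0,0.8],[0,0,0,0,0,0,0.8],[0,0,0,0,0,0,0.8]]' && python3 - <<'E'
from e import *
a=vision.capture("side")[:,:,::-1]; b=vision.capture("top")[:,:,::-1]
cv2.imwrite("pics/side6.png",a); cv2.imwrite("pics/top6.png",b)
import numpy as np
s0=np.array([(.554,-.3802),(.3703,-.2249),(.5234,-.04),(.7102,-.1943)])
t0=np.array([(.5561,-.3827),(.3727,-.2271),(.5268,-.0437),(.7115,-.1979)])
for n,im,c in(("side",a,s0),("top",b,t0)):
    px=[proj(n,[*p,.23]) for p in c]
    W,ang,C=chain(n,im.copy(),px,.23,True); print(n,((W-np.roll(c,-1,0))*1000).round(1).tolist(),ang)
    # black handle pixels
    h=cv2.cvtColor(im.copy(),cv2.COLOR_BGR2GRAY); 
E
```

```text
time_s: 21.4
ee_pos: [0.6673, -0.0607, 0.3413]
tool_rot: [-2.842, -1.332, 0.003]
force: [-0.2, -0.6, -0.6]
opening: 0.0744
grip_force: 0.0
time_s: 22.0
ee_pos: [0.6662, -0.0636, 0.2652]
tool_rot: [-2.846, -1.329, 0.001]
force: [-0.8, 0.1, -0.2]
opening: 0.0742
grip_force: 0.0
side [[-0.2, -1.1], [4.2, -5.9], [-1.6, -3.1], [0.1, -1.0]] [49.86 48.85 50.06 49.96]
top [[-11.8, 8.7], [9.7, 1.0], [-2.6, -4.1], [0.5, -0.2]] [49.96 45.02 47.28 49.91]
```

The lid sits within about 1 mm and 0.2° of the rim. Next is the descent over the shutter handle.

```bash
python3 -m inch '[[0,0,0.4,0,0,0,0.8],[0,0,0.6,0,0,0,0.8],[0,0,0.6,0,0,0,0.8],[0,0,0.5,0,0,0,0.8],[0,0,0.3,0,0,0,0.8],[0,0,0,0,0,0,0.8]]' && python3 -m inch '[[0,0,0.4,0,0,0,0.8],[0,0,0.4,0,0,0,0.8],[0,0,0.3,0,0,0,0.8],[0,0,0.2,0,0,0,0.8],[0,0,0,0,0,0,0.8],[0,0,0,0,0,0,0.8]]' && python3 -m inch '[[0,0,0,0,0,0,0],[0,0,0,0,0,0,0],[0,0,0,0,0,0,0],[0,0,0,0,0,0,0],[0,0,0,0,0,0,0],[0,0,0,0,0,0,0],[0,0,0,0,0,0,0],[0,0,0,0,0,0,0]]' 40 && python3 -m inch '[[0,0,0,0,0,0,0],[0,0,0,0,0,0,0],[0,0,0,0,0,0,0],[0,0,0,0,0,0,0]]'
```

```text
time_s: 22.7
ee_pos: [0.6656, -0.0634, 0.1917]
tool_rot: [-2.845, -1.329, 0.003]
force: [0.0, 0.2, -1.2]
opening: 0.0746
grip_force: 0.0
time_s: 23.3
ee_pos: [0.6665, -0.0636, 0.1544]
tool_rot: [2.846, 1.33, 0.0]
force: [-0.1, 0.1, 0.1]
opening: 0.074
grip_force: 0.0
time_s: 24.1
ee_pos: [0.6659, -0.0631, 0.1543]
tool_rot: [-2.845, -1.33, 0.001]
force: [-1.9, 2.4, 0.7]
opening: 0.0195
grip_force: 40.0
time_s: 24.5
ee_pos: [0.666, -0.0632, 0.1543]
tool_rot: [-2.845, -1.33, 0.001]
force: [-2.9, 3.0, 2.3]
opening: 0.0194
grip_force: 40.0
```

```bash
python3 -m inch '[[0,-0.1,0,0,0,0,0],[0,-0.2,0,0,0,0,0],[0,-0.2,0,0,0,0,0],[0,-0.2,0,0,0,0,0],[0,-0.2,0,0,0,0,0],[0,-0.2,0,0,0,0,0],[0,-0.15,0,0,0,0,0],[0,-0.08,0,0,0,0,0]]' && python3 -m inch '[[0,0,0,0,0,0,0],[0,0,0,0,0,0,0],[0,0,0,0,0,0,0]]' && python3 - <<'E'
from rig import readout
import numpy as np
s=readout.sense(); d=np.array(s["ee_pos"][:2])-[.666,-.0632]; a=np.radians(140); print(d@[np.cos(a),np.sin(a)]*1000,d@[np.sin(a),-np.cos(a)]*1000)
E
```

```text
time_s: 25.3
ee_pos: [0.6371, -0.0388, 0.1544]
tool_rot: [2.844, 1.328, 0.004]
force: [6.7, -4.0, -3.9]
opening: 0.0195
grip_force: 40.0
time_s: 25.6
ee_pos: [0.6372, -0.0389, 0.1544]
tool_rot: [2.844, 1.328, 0.003]
force: [5.4, -2.8, -3.8]
opening: 0.0191
grip_force: 40.0
37.70028086594892 0.12746253472369098
```

```bash
python3 -m inch '[[0,-0.05,0,0,0,0,0],[0,-0.03,0,0,0,0,0],[0,0,0,0,0,0,0],[0,0,0,0,0,0,0],[0,0,0,0,0,0,0]]' && python3 - <<'E'
from h import *
from rig import readout
s=readout.sense(); d=np.array(s["ee_pos"][:2])-[.666,-.0632]; a=np.radians(140); print(d@[np.cos(a),np.sin(a)]*1000,d@[np.sin(a),-np.cos(a)]*1000)
b=np.mean([vision.capture("top")[:,:,::-1].astype(float) for _ in range(4)],0).astype(np.uint8); cv2.imwrite("pics/top7.png",b)
o=cv2.imread("pics/top0.png")
f=lambda i:cv2.convertScaleAbs(cv2.resize(i[150:220,250:320],(390,390),interpolation=cv2.INTER_CUBIC),alpha=1.4)
cv2.imwrite("pics/p7.png",np.hstack([f(o),f(b)]))
E
```

```text
time_s: 26.1
ee_pos: [0.6355, -0.0374, 0.1543]
tool_rot: [2.844, 1.328, 0.004]
force: [6.2, -3.5, -3.7]
opening: 0.0195
grip_force: 40.0
39.983172967040794 0.14101181323258374
```

View pics/p7.png

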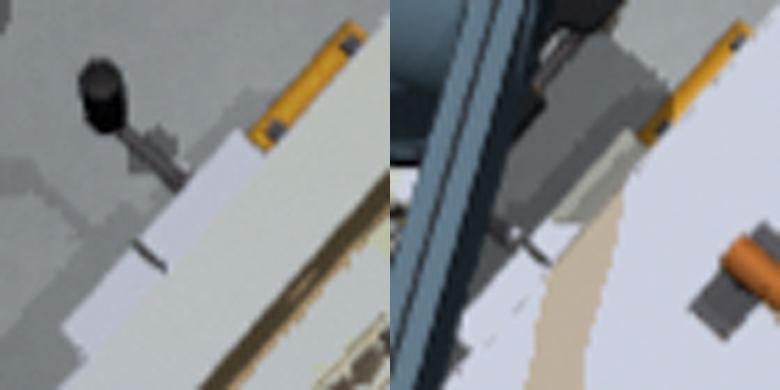

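Right panel: the scribed mark runs from (515,235) to (548,265) and the handle rod from about (500,230) extends onto it. That agrees, within parallax, with the 39.98 mm measured travel. The lid is on and the handle is held, so I'm handing in.

```bash
python3 - <<'E'
from rig import workorder
print(workorder.sign_off())
E
```

```text
the job is handed in; nothing more can be done
None
```

The lid is on the kiln, lowered and released within about 1 mm and 0.2° of square; the shutter is still held at the mark (40.0 mm travel by arm position, checked to about 1–2 mm by camera), and the job was handed in at about 26 s.

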